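# Seat the notched plane iron on the pin of the honing holder

## Robot

A 6-joint arm with a two-finger parallel gripper is mounted at the origin on the work surface. World frame = base frame: x ahead of the robot, y to its left, z up, the work surface at z = 0. Lengths are in m, angles in rad, forces in N, time in s.
With the tool pointing down it reaches from about 0.35 to 0.8 m from the base axis. Payload 7.3 kg.
Tool frame: the origin (TCP) lies between the finger pads; the fingertips stand 25 mm ahead of it and the grasp point (between the pads) lies 6 mm ahead of it (r.tip_extent is the distance from the TCP to the fingertips, in m); z points along the fingers, y is the direction in which the jaws open and shut (so a half turn about z gives the same grasp; the last joint's range is limited). The gripper opens to 85 mm and grips with 20 to 120 N. Pads are 22 mm wide; open, the fingers measure 114 mm over their backs; the gripper's body (76 mm by 85 mm) begins 54 mm behind the grasp point. The pads swing forward as they close: fully open they stand 13 mm farther back than shut.
Start: joints at [1.042, 0.342, 1.524, -0, 1.275, -0.146], TCP at [0.196, 0.487, 0.256] pointing down, gripper open.
Joint ranges: [-2.53, 2.53], [-0.77, 2.02], [0.04, 2.7], [-1, 4.14], [0.28, 2.66], [-3.11, 3.11]. Speed limits (rad/s): [2.57, 2.57, 3.14, 3.14, 3.14, 3.14].

## Interface

Orientations are given as a unit quaternion [x, y, z, w].
In Python, from workcell import r, command_gripper, optics gives the robot as it stands. The module is installed in compiled form; this text tells all that it offers. Calls block until the motion is done:
- r.reach(position, orientation): joint-space move of the TCP to a pose.
- r.move_straight(position, orientation=None, speed=0.15, max_force=None): straight line of the TCP; orientation=None keeps the orientation; speed is the mean speed in m/s. With max_force (N) it stops when the force on the tool has changed by that much, and returns True; else False.
- r.movej(angles): joint-space move.
- command_gripper(opening, force=None): finger opening in m; force is the grip in N (None keeps the last); returns when the fingers have stopped.
- r.hold(seconds).
- r.solve_ik(position, orientation): joint angles nearest the present ones, or None.
- r.read_state(): the state.
- optics.get_image(name): name is "scene" or "top" or "wrist"; returns (picture, depth): 400x640x3 uint8, red, green, blue; 400x640 float32, m along the optical axis (not along the pixel's ray), 0 where there is no reading.
- optics.camera_model(name): a dict with "K" (3x3 intrinsics, pixels), "k1" (the pictures are not rectified: a ray, as slopes to the right and down, at radius r is drawn at 1 + k1 r^2 times it, then the intrinsics apply), "R" (3x3) and "t" (3): a world point X has camera coordinates R X + t; the wrist camera has in their place "tool_from_camera" (4x4, takes a point from camera to tool coordinates, whose origin is the TCP and whose axes are the flange's). Camera axes: x right, y down, z forward; pixel columns grow to the right and rows downward; lengths in m; the calibration is good to about 2 mm. A picture is of the moment at which its call begins: read the wrist's pose just before it. camera_model takes no time and is no camera call.
A pose or a line that the arm cannot do raises r.PlanningError and nothing moves.
- r.finish_job(): hands the job in, once; it reports no verdict.
The state is a dict: "time_s": time; "joint_positions": joint angles; "dq": joint speeds; "tau": joint torques, N m; "eef_pos": TCP position; "eef_rot": TCP orientation; "contact_force": force on the tool from outside, world axes, zero at the start; "torque": the same for the moment, N m; "grip_width": finger opening in m.
Only numpy, scipy, OpenCV 4.12 (cv2) and the standard library are available. Lean on these libraries where they do the work, as an engineer would, in place of code of your own. Each camera call takes 0.05 s, during which the arm holds its last target.

## Task

Take the bright plane iron that has the notch from its wooden rest, lay it flat on the green bed of the honing holder with the notch astride the brass pin, and slide it along the bed until the floor of the notch presses snugly, but gently, against the pin, which is easily bent. Let go and swing the red hold-down bar square across the iron to its stop. Leave everything else on the bench, the dark iron without a notch included, where it is.

Things in the scene. Friction and masses are not known exactly. Their poses are not given: they have to be found in the camera images.
- iron: bright steel plane iron with a notch, 150 x 50 x 5 mm, 0.2 to 0.35 kg. Origin on the centre line of its underside; x along it to the notched end, z up. Cutting edge at x = -65 mm, prong ends at +85 mm. It lies flat on a wooden rest 130 x 30 mm, 32 mm high; its long edges stand free by 10 mm: grip it across its 50 mm width from above, at the origin or nearer the cutting edge.
- notch_floor (a point): middle of the flat floor of the notch, on the iron's underside, 65 mm ahead (+x) of the iron's origin; axes as the iron's. The notch is open at the iron's end: parallel and 11 mm wide for 12 mm from its floor, then flaring to 20 mm at the mouth, 20 mm from the floor.
- holder: honing holder, fixed to the bench. Origin at bench height under the middle of the pin's slot; x along the bed, away from the robot's end; z up. The green bed is 32 mm wide, from x = -101 to +31 mm, its top 40 mm above the bench, on an aluminium foot 44 mm wide, 12 mm high. An iron overhangs the bed by 9 mm on each side, which leaves room for fingers.
- bed (a point): top of the bed at the middle of the slot (holder x = 0, y = 0, 40 mm up; holder's axes). A rigid brass pin, 8 mm thick, 6 mm high, stands on the bed's centre line, set anywhere from 18 mm before to 18 mm beyond this point along x. Its place is NOT measured: feel or see it. It bends above 15 N; a snug push is 4 to 8 N. The iron drags on the bed with up to 0.9 of the load on it.
- pivot (a point): top of the pivot post of the bar (20 mm thick, 46 mm high), beside the bed at holder x = -18, y = +50 mm; holder's axes
- bar (a joint): angle (rad) of the red hold-down bar about the upright pivot. 0: it points along the holder's +x; grows clockwise seen from above; 1.57: square across the bed, over the iron; stop at 1.6. Starts clear of the bed, -0.35 to 0.1, and stays where it is left (friction about 1 N at the knob). 16 mm wide, underside 47 mm and top 55 mm above the bench: it passes 2 mm over a seated iron.
- bar_knob (a point): upright black round knob on the bar, 16 mm thick, 80 mm from the pivot axis, standing from 55 to 85 mm above the bench. This point lies on its axis, 73 mm above the bench. Pinch it from above or push it from the side.
- plain_iron: the dark iron without a notch, same size, on a like wooden rest; the two rests may have changed places. Leave it. Origin as for the iron.
- glue: blue glue bottle, 64 mm thick, 170 mm high, origin at its base; leave it
- block_a: bevelled pine block, 90 x 45 x 49 mm, origin at its underside; leave it
- block_b: bevelled pine block, 90 x 45 x 49 mm, origin at its underside; leave it
- brush: bench brush lying on the table; leave it
- oil: red oil can, 56 mm thick, 70 mm high, origin at its base; leave it

How it is judged:
On the way, in this order (a step that is already met when the one before it is completed fails the run):
1. the iron lies flat on the bed and its notch floor is pressed against the pin (over 3 N) (horizontal distance between notch_floor and pin below 0.0058 m and z of notch_floor in the frame of holder between 0.038 and 0.042 m and angle between iron's own z axis and vertical below 0.04 rad and angle between the x axis of iron and the x axis of holder, either way round below 0.07 rad and contact force between iron and pin above 3 N), for 0.1 s.
2. the iron is let go, and then the bar is swung across it (horizontal distance between notch_floor and pin below 0.0058 m and z of notch_floor in the frame of holder between 0.038 and 0.042 m and angle between iron's own z axis and vertical below 0.04 rad and angle between the x axis of iron and the x axis of holder, either way round below 0.07 rad and value of joint bar above 1.42 rad and not (contact force between the fingers and iron above 0.05 N)), for 0.2 s.
At the end, for the whole second after the job is handed in: The iron lies at rest, flat on the bed and along it (within 4 degrees), the floor of its notch within about 1.8 mm of the pin, and the bar is across it, at 1.42 rad or more (horizontal distance between notch_floor and pin below 0.0058 m and z of notch_floor in the frame of holder between 0.038 and 0.042 m and angle between iron's own z axis and vertical below 0.04 rad and angle between the x axis of iron and the x axis of holder, either way round below 0.07 rad and value of joint bar above 1.42 rad and linear speed of iron below 0.01 m/s); the robot touches nothing.
It fails at once if the iron is pushed against the pin, or the pin otherwise loaded, with more than 15 N (contact force between any of iron, the arm, the fingers and pin above 15 N).
It fails at once if a bystander is moved more than 15 mm (distance of any of plain_iron, glue, block_a, block_b, brush, oil from where it was at the start of the episode above 0.015 m).
It also fails if it takes over 70 s, if anything falls off the work surface, if the arm or the gripper's body presses on something with over 40 N, if the wrist force passes 120 N, or if a joint passes its speed limit or range.

## Working session

There is one attempt and no reset: what is moved stays moved. The work goes in short steps, each a Python script; the robot and the scene stay as the last script left them, time stands still between calls to the robot, and variables do not carry over. Pictures are saved under pics/ and viewed, and the job is handed in when it is done.

```bash
mkdir -p pics; ls; python3 - <<'E'
from workcell import r, optics
import cv2, numpy as np, pickle
s=r.read_state(); print(s)
for n in ["scene","top","wrist"]:
    p,d=optics.get_image(n); m=optics.camera_model(n)
    cv2.imwrite(f"pics/a_{n}.png",p[:,:,::-1]); np.savez(f"a_{n}.npz",p=p,d=d); print(n,m)
    pickle.dump(m,open(f"cm_{n}.pkl","wb"))
E
```

```text
pics
{'time_s': 0.0, 'joint_positions': array([ 1.04197406e+00,  3.42743297e-01,  1.52503379e+00,  2.20827260e-05,
        1.27541001e+00, -1.46052586e-01]), 'dq': array([-3.94683763e-05, -5.02686750e-04,  2.25220906e-03,  1.46756459e-03,
        7.39300355e-04, -6.91067947e-04]), 'tau': array([ 7.19462460e-04, -4.33679724e+01, -2.46008170e+01, -9.28341683e-05,
        7.86145596e-03,  1.00170257e-05]), 'eef_pos': array([0.19589271, 0.48668392, 0.2556094 ]), 'eef_rot': array([ 1.90221735e-01,  9.81740829e-01, -7.48763894e-04, -2.73900233e-04]), 'contact_force': array([ 0.13796508, -0.42583541,  0.30053579]), 'torque': array([ 0.0223558 ,  0.0198721 , -0.02935698]), 'grip_width': 0.08520811907327626}
scene {'K': array([[421.02147937,   0.        , 325.404727  ],
       [  0.        , 421.02147937, 198.39399892],
       [  0.        ,   0.        ,   1.        ]]), 'k1': -0.10220421344453356, 'R': array([[ 0.10275787,  0.99466914,  0.00860978],
       [ 0.85187473, -0.08353051, -0.51704169],
       [-0.51356623,  0.06046456, -0.85591692]]), 't': array([-0.03086807, -0.45841565,  1.6786
[... 260 characters left out ...]
[-0.99807738, -0.00168271, -0.06195739],
       [ 0.06196587, -0.00557402, -0.9980627 ]]), 't': array([-0.02577213,  0.6050776 ,  1.537758  ])}
wrist {'K': array([[309.91497939,   0.        , 315.95417877],
       [  0.        , 309.91497939, 203.79406272],
       [  0.        ,   0.        ,   1.        ]]), 'k1': -0.05917001020892029, 'tool_from_camera': array([[-6.19447083e-04, -9.50813575e-01, -3.09763075e-01,
         7.94219561e-02],
       [ 9.99999339e-01, -2.89021557e-04, -1.11259566e-03,
        -5.30205192e-04],
       [ 9.68342855e-04, -3.09763560e-01,  9.50813125e-01,
        -1.17807727e-01],
       [ 0.00000000e+00,  0.00000000e+00,  0.00000000e+00,
         1.00000000e+00]])}
```

View pics/a_top.png

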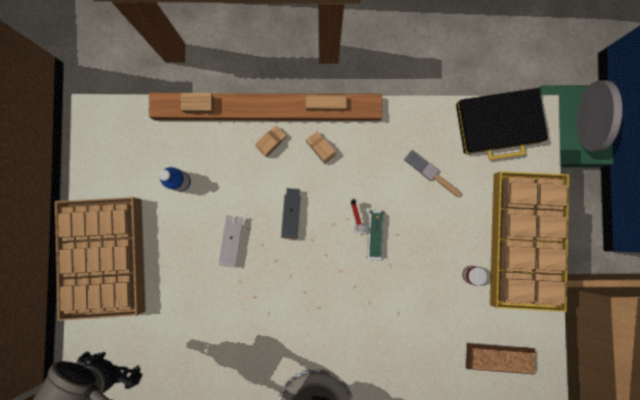

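View pics/a_scene.png

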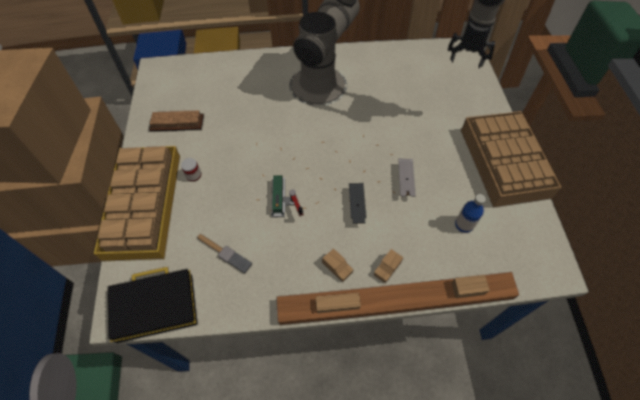

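View pics/a_wrist.png

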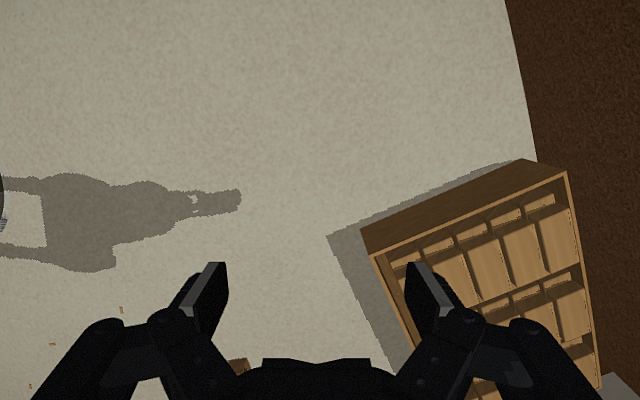

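The top view shows the bright notched iron at about (232,241), notch towards the top (+x). The dark iron is at (291,213), the green bed at (376,234), the pivot at about (361,228) and the red bar up to (353,203). I'll compute rough poses from these and then look with the wrist camera.

```bash
cat > h.py <<'E'
import numpy as np, cv2, pickle
from scipy.spatial.transform import Rotation as Ro
def cm(n): return pickle.load(open(f"cm_{n}.pkl","rb"))
def rays(n,px,pose=None):
    m=cm(n); u=cv2.undistortPoints(np.float64(px).reshape(-1,1,2),m["K"],np.array([m["k1"],0,0,0.])).reshape(-1,2)
    d=np.c_[u,np.ones(len(u))]
    if n!="wrist": return -m["R"].T@m["t"], d@m["R"]
    R=Ro.from_quat(pose[1]).as_matrix(); T=m["tool_from_camera"]
    return pose[0]+R@T[:3,3], d@T[:3,:3].T@R.T
def onz(n,px,z,pose=None):
    o,d=rays(n,px,pose); return o+d*((z-o[2])/d[:,2])[:,None]
def proj(n,X,pose=None):
    m=cm(n); X=np.float64(X).reshape(-1,3)
    if n=="wrist":
        R=Ro.from_quat(pose[1]).as_matrix(); T=m["tool_from_camera"]
        c=(((X-pose[0])@R)-T[:3,3])@T[:3,:3]
    else: c=X@m["R"].T+m["t"]
    return cv2.projectPoints(c,np.zeros(3),np.zeros(3),m["K"],np.array([m["k1"],0,0,0.]))[0].reshape(-1,2)
def quat(yaw):
    # tool down, tool y (jaw) axis direction at world angle yaw
    y=np.array([np.cos(yaw),np.sin(yaw),0]); z=np.array([0,0,-1.]); x=np.cross(y,z)
    return Ro.from_matrix(np.c_[x,y,z]).as_quat()
def rect(mask,n,z,pose=None):
    nn,l,s,c=cv2.connectedComponentsWithStats(mask.astype(np.uint8))
    out=[]
    for i in np.argsort(-s[1:,4])[:4]+1:
        cs=cv2.findContours((l==i).astype(np.uint8),cv2.RETR_EXTERNAL,cv2.CHAIN_APPROX_NONE)[0][0].reshape(-1,2)
        P=onz(n,cs,z,pose)[:,:2]
        (c0,wh,a)=cv2.minAreaRect(np.float32(P*1000)); out.append((s[i,4],c[i].round(),np.round(c0,1),np.round(wh,1),round(a,1)))
    return out
E
python3 - <<'E'
from h import *
f=np.load("a_top.npz"); p=f["p"]; hsv=cv2.cvtColor(p,cv2.COLOR_RGB2HSV)
print([hsv[y,x] for x,y in [(232,250),(291,220),(376,240),(355,210),(150,250)]])
roi=np.zeros(p.shape[:2],bool); roi[150:300,200:400]=1
H,S,V=hsv[...,0].astype(int),hsv[...,1].astype(int),hsv[...,2].astype(int)
print("green",rect((H>60)&(H<95)&(S>100)&roi,"top",.04)[:1])
print("red",rect(((H<8)|(H>172))&(S>120)&roi,"top",.055)[:1])
print("dark",rect((V<90)&(S<90)&roi,"top",.037)[:1])
print("iron",rect((H>120)&(H<178)&(S<60)&roi,"top",.037)[:2])
print(onz("top",[(232,250),(241,217),(225,217),(229,216),(361,228),(353,203)],.037)[:,:2].round(3))
E
```

```text
[array([  0,  14, 144], dtype=uint8), array([102,  18,  70], dtype=uint8), array([72, 94, 84], dtype=uint8), array([  1, 201, 132], dtype=uint8), array([ 19,  38, 115], dtype=uint8)]
green [(np.int32(12), array([376., 251.]), array([ 465.6, -179.9]), array([14.8, 11.9]), 0.1)]
red [(np.int32(85), array([356., 213.]), array([ 578.8, -119.3]), array([62.5, 11.8]), 15.8)]
dark [(np.int32(744), array([291., 214.]), array([579.,  73.]), array([ 46.5, 146.6]), 85.7)]
iron [(np.int32(265), array([229., 246.]), array([485.2, 254.3]), array([ 43.6, 114.9]), 81.9), (np.int32(24), array([364., 228.]), array([ 532.6, -145.6]), array([22.7, 17.4]), 63.5)]
[[ 0.47   0.248]
 [ 0.568  0.222]
 [ 0.568  0.27 ]
 [ 0.571  0.258]
 [ 0.535 -0.136]
 [ 0.61  -0.112]]
```

```bash
python3 -c "
import cv2
a=cv2.imread('pics/a_top.png')[150:290,190:410]
cv2.imwrite('pics/a_topz.png',cv2.resize(a,None,fx=3.6,fy=3.6,interpolation=cv2.INTER_CUBIC))"
```

```text
(no output)
```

View pics/a_topz.png

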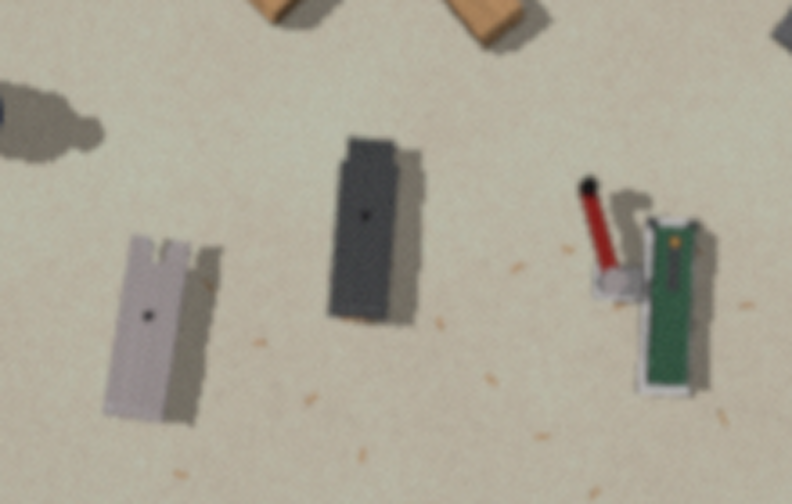

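The zoomed crop shows the iron with its notch at the +x end. The pin is orange, near the far end of the slot (zoom 674,242), and the bar points outward. Next come wrist looks above both.

```bash
cat >> h.py <<'E'
def snap(tag,name="wrist"):
    from workcell import r, optics
    s=r.read_state(); pose=(s["eef_pos"],s["eef_rot"]); p,d=optics.get_image(name)
    cv2.imwrite(f"pics/{tag}.png",p[:,:,::-1]); np.savez(f"{tag}.npz",p=p,d=d,pos=pose[0],rot=pose[1]); return p,d,pose
def load(tag):
    f=np.load(f"{tag}.npz"); return f["p"],f["d"],(f["pos"],f["rot"])
E
python3 - <<'E'
from h import *
from workcell import r
r.reach([0.49,-0.17,0.27],quat(np.pi/2)); r.hold(0.2); snap("w_h")
r.reach([0.47,0.25,0.27],quat(np.pi/2)); r.hold(0.2); snap("w_i")
print(r.read_state()["time_s"],r.read_state()["eef_pos"],r.read_state()["joint_positions"])
E
```

```text
4.75 [0.4703887  0.24928049 0.26999169] [ 3.43342770e-01  3.45136239e-01  1.48068449e+00 -6.78195487e-05
  1.31577526e+00 -1.22609338e+00]
```

View pics/w_h.png

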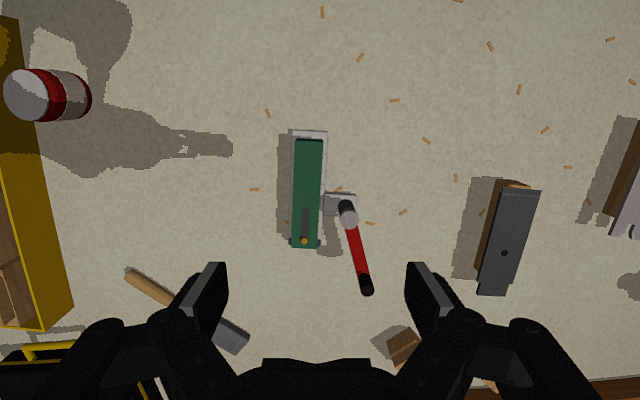

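View pics/w_i.png

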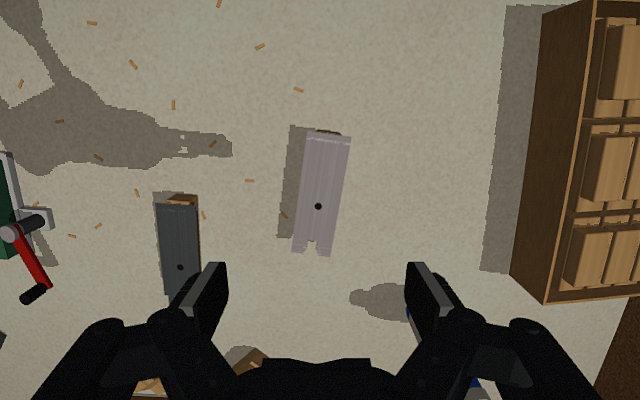

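Wrist views. Holder view: bed about (292–325,135–248), pin (304,240), pivot (348,210), knob (367,285). Iron view: iron corners about (307,130), (351,138), (330,255), (292,250), with the notch at the bottom. Now to measure.

```bash
cat > meas.py <<'E'
from h import *
def hs(p):
    h=cv2.cvtColor(p,cv2.COLOR_RGB2HSV).astype(int); return h[...,0],h[...,1],h[...,2]
def box(x0,x1,y0,y1):
    m=np.zeros((400,640),bool); m[y0:y1,x0:x1]=1; return m
if __name__=="__main__":
    p,d,pose=load("w_h"); H,S,V=hs(p)
    g=(H>55)&(H<95)&(S>80)&box(270,345,110,260)
    print("green",rect(cv2.morphologyEx(g.astype(np.uint8),cv2.MORPH_CLOSE,np.ones((13,13))),"wrist",.04,pose)[:1])
    al=(H>0)&(S<25)&(V>140)&box(270,345,110,260)
    o=(H>8)&(H<28)&(S>120)&box(285,325,225,255)
    ys,xs=np.nonzero(o); print("pin px",xs.mean(),ys.mean(),len(xs),onz("wrist",[(xs.mean(),ys.mean())],.045,pose))
    red=((H<8)|(H>172))&(S>120)&box(335,385,200,300)
    print("red",rect(red,"wrist",.055,pose)[:1])
    p2,_,_=load("w_h")
    print("pivot",onz("wrist",[(349,212)],.055,pose), "knobtop",onz("wrist",[(369,291)],.085,pose))
    i0,_,_=load("w_i"); 
    z=cv2.resize(p[100:310,260:400],None,fx=4,fy=2.8*4/2.8,interpolation=cv2.INTER_CUBIC)
    cv2.imwrite("pics/z_h.png",cv2.resize(p[120:300,270:390],None,fx=3.3,fy=3.3)[:,:,::-1])
    cv2.imwrite("pics/z_i.png",cv2.resize(i0[115:270,270:370],None,fx=3.8,fy=3.8)[:,:,::-1])
    p,d,pose=load("w_i"); H,S,V=hs(p)
    print(p[170,325],H[170,325],S[170,325],V[170,325],p[170,400],H[170,400],S[170,400],V[170,400],"depth z",d[170,325])
    b=p.astype(int); ir=(b[...,2]-b[...,1]>=0)&(V>110)&box(280,365,110,270)
    print("iron",rect(cv2.morphologyEx(ir.astype(np.uint8),cv2.MORPH_OPEN,np.ones((3,3))),"wrist",.037,pose)[:2])
    cv2.imwrite("pics/mask_i.png",np.uint8(ir*255)[100:280,260:380])
E
python3 meas.py; python3 -c "
import cv2,numpy as np
a=cv2.imread('pics/z_h.png');b=cv2.imread('pics/z_i.png');h=max(a.shape[0],b.shape[0])
c=np.zeros((h,a.shape[1]+b.shape[1],3),np.uint8);c[:a.shape[0],:a.shape[1]]=a;c[:b.shape[0],a.shape[1]:]=b;print(c.shape);cv2.imwrite('pics/z_hi.png',c)"
```

```text
green [(np.int32(2882), array([306., 193.]), array([ 514.8, -182.3]), array([ 32. , 133.2]), 87.2)]
pin px 303.7560975609756 240.0 41 [[ 0.56853123 -0.1851427   0.045     ]]
red [(np.int32(599), array([357., 251.]), array([ 580.4, -121.1]), array([67.5, 14.8]), 15.4)]
pivot [[ 0.52898384 -0.13270614  0.055     ]] knobtop [[ 0.61385163 -0.1098923   0.085     ]]
[129 121 118] 8 22 129 [157 150 132] 22 41 157 depth z 0.35649037
iron []
(594, 776, 3)
```

View pics/z_hi.png

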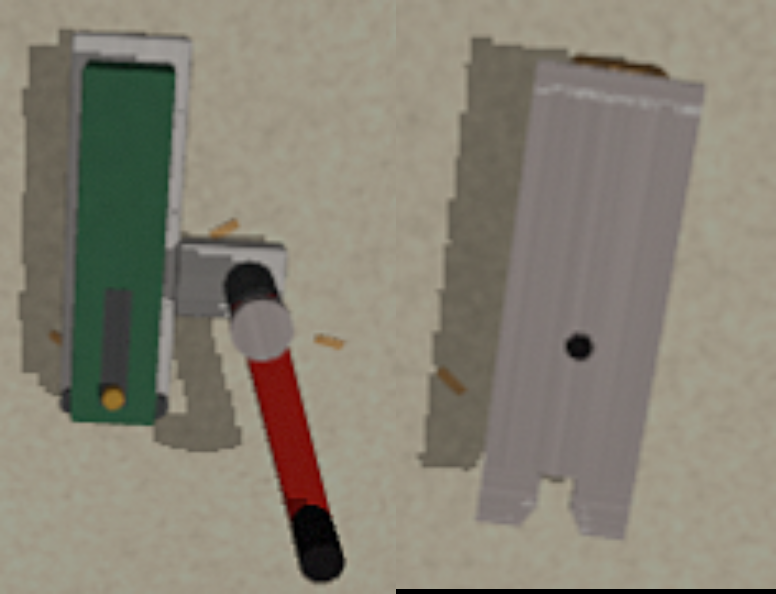

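Green bed fits 32.0 x 133 mm (should be 32 x 132), yaw -2.8°. The pin comes out at about holder x = +18 and the bar at about -0.32 rad, both within the given ranges. I still need the iron mask.

```bash
python3 - <<'E'
from meas import *
p,d,pose=load("w_i"); H,S,V=hs(p)
b=p.astype(int)
sp=(b[...,1]-b[...,2])
print(sp[170,325],sp[170,400],sp[200,290],V[200,290])
for th in (6,9,12):
    ir=((sp<th)&(V>95)&box(280,365,110,270)).astype(np.uint8)
    ir=cv2.morphologyEx(cv2.morphologyEx(ir,cv2.MORPH_OPEN,np.ones((3,3))),cv2.MORPH_CLOSE,np.ones((3,3)))
    print(th,rect(ir,"wrist",.037,pose)[:1])
dk=((V<60)&box(305,330,195,218)); ys,xs=np.nonzero(dk); print("hole",len(xs),onz("wrist",[(xs.mean(),ys.mean())],.037,pose))
zc=lambda q:(q[0]-396)/3.8+270
print("notch corners", onz("wrist",[(270+(540-396)/3.8,115+478/3.8),(270+(571-396)/3.8,115+480/3.8)],.037,pose))
# depth check
o,dr=rays("wrist",[(325,170),(400,170)],pose); print("z", [ (o+dr[i]*d[170,[325,400][i]])[2] for i in range(2)])
p,d,pose=load("w_h"); o,dr=rays("wrist",[(305,170)],pose); print("z bed",(o+dr[0]*d[170,305])[2])
E
```

```text
3 18 12 104
6 [(np.int32(4851), array([320., 191.]), array([497.6, 251.6]), array([ 49.4, 150.1]), 81.4)]
9 [(np.int32(4936), array([320., 191.]), array([497.2, 251.4]), array([ 50. , 150.7]), 81.4)]
12 [(np.int32(5042), array([320., 191.]), array([497.3, 251.4]), array([ 50.7, 151.7]), 81.4)]
hole 33 [[0.5078697  0.25037417 0.037     ]]
notch corners [[0.55354809 0.23805756 0.037     ]
 [0.5542792  0.2481704  0.037     ]]
z [np.float64(0.03677966851066322), np.float64(-0.00012336387973471696)]
z bed 0.03951978275140383
```

Iron measures 50 x 150.7 mm with centre (0.4974, 0.2515) and yaw -8.6°, top at 36.8 mm by depth, so the sizes match. I'll grasp it with the wrist flipped, so that the camera sees the notch end.

```bash
python3 - <<'E'
from h import *
from workcell import r, command_gripper
yaw=np.deg2rad(-8.6); u=np.array([np.cos(yaw),np.sin(yaw)])
o=np.array([.4974,.2515])-.010*u; g=o-.004*u
q=quat(yaw-np.pi/2)
print(r.tip_extent, r.solve_ik([*g,.0405],q))
r.reach([*g,.16],q); print(r.tip_extent)
hit=r.move_straight([*g,.0405],speed=.08,max_force=8); print("hit",hit)
f0=r.read_state()["contact_force"]
command_gripper(.03,40); s=r.read_state(); print(s["grip_width"],s["contact_force"]-f0,s["eef_pos"],r.tip_extent)
r.move_straight([*g,.12],speed=.08); r.hold(.2)
s=r.read_state(); print(s["grip_width"],s["contact_force"]-f0,s["torque"],s["time_s"],s["eef_pos"])
snap("w_g")
E
```

```text
0.025 [ 3.42620113e-01  6.41344953e-01  1.70731048e+00 -4.44089210e-16
  7.92937216e-01  2.06351476e+00]
0.025
hit False
0.04882077480411274 [-2.05446516 -0.62258276  4.64566899] [0.48373626 0.25371358 0.04097523] 0.025
0.048637429797124924 [-0.21829759  0.85442511 -3.16946901] [ 0.02476889  0.05480307 -0.01937624] 10.9333 [0.48336036 0.25352635 0.11952713]
```

View pics/w_g.png

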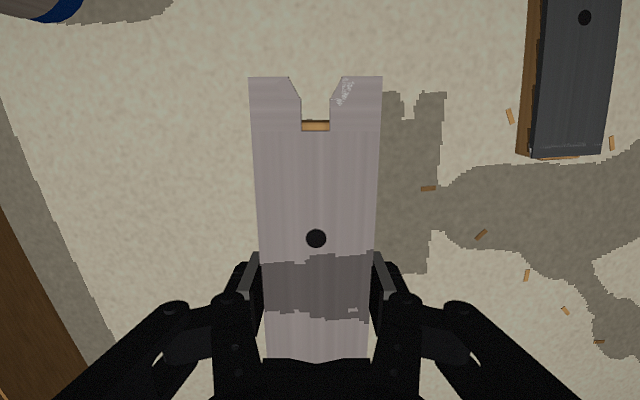

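The iron is held square. Its notch floor corners are at about (302,131) and (330,131) and the weight change is about 3.2 N. I'll compute the notch's place in the tool frame.

```bash
cat > ng.py <<'E'
from meas import *
def tool(P,pose): return (P-pose[0])@Ro.from_quat(pose[1]).as_matrix()
if __name__=="__main__":
    p,d,pose=load("w_g")
    b=p.astype(int); V=b.max(2); sp=b[...,1]-b[...,2]
    ir=((sp<8)&(V>95)&box(235,400,70,236)).astype(np.uint8)
    ir=cv2.morphologyEx(ir,cv2.MORPH_OPEN,np.ones((3,3)))
    L=[];R_=[];NL=[];NR=[]
    for y in range(80,232,4):
        xs=np.nonzero(ir[y])[0]; L.append((xs[0]-.5,y)); R_.append((xs[-1]+.5,y))
    for y in range(106,126,2):
        xs=np.nonzero(ir[y]==0)[0]; xs=xs[(xs>280)&(xs<350)]; NL.append((xs[0]-.5,y)); NR.append((xs[-1]+.5,y))
    zt=pose[0][2]-.004
    for nm,Q in zip("L R NL NR".split(),(L,R_,NL,NR)):
        T=tool(onz("wrist",Q,zt,pose),pose); k=np.polyfit(T[:,0],T[:,1],1); print(nm,k, np.round(1000*np.polyval(k,[0,.065]),2))
    col=[np.nonzero(ir[y0:160,x])[0][0]+y0-.5 for x in range(306,327,3) for y0 in [100]]
    print(col, tool(onz("wrist",[(316,np.median(col)),(270,76.5)],zt,pose),pose).round(4))
    print(Ro.from_quat(pose[1]).as_euler("xyz"))
E
python3 ng.py
```

```text
L [-0.00497671 -0.02547626] [-25.48 -25.8 ]
R [-0.00611942  0.02434622] [24.35 23.95]
NL [ 0.01439703 -0.0076011 ] [-7.6  -6.67]
NR [-0.01145442  0.00535329] [5.35 4.61]
[np.float64(130.5), np.float64(130.5), np.float64(130.5), np.float64(130.5), np.float64(130.5), np.float64(130.5), np.float64(130.5)] [[ 0.0694 -0.0006  0.0039]
 [ 0.0891 -0.0176  0.0039]]
[ 3.14118503e+00  7.67864786e-04 -1.50128140e-01]
```

```bash
cat > pl.py <<'E'
from h import *
hy=np.deg2rad(-2.8); hx=np.array([np.cos(hy),np.sin(hy)]); hyv=np.array([-hx[1],hx[0]])
pin=np.array([.5685,-.1851])
q=quat(hy-np.pi/2)
def tcp(gap,lat=0): # notch floor gap to pin face
    return pin-hx*(.004+gap+.0694)+hyv*lat
E
python3 - <<'E'
from pl import *
from workcell import r
c=tcp(.030)
r.reach([*c,.15],q)
r.move_straight([*c,.0565],speed=.08,max_force=6); r.hold(.3)
s=r.read_state(); print(s["eef_pos"],c,s["contact_force"],s["time_s"])
snap("w_p1"); snap("t_p1","top")
E
```

```text
[ 0.46534186 -0.18011596  0.05675136] [ 0.46522345 -0.18004893] [-0.58033322  0.10576655 -3.81199181] 14.2
```

View pics/w_p1.png

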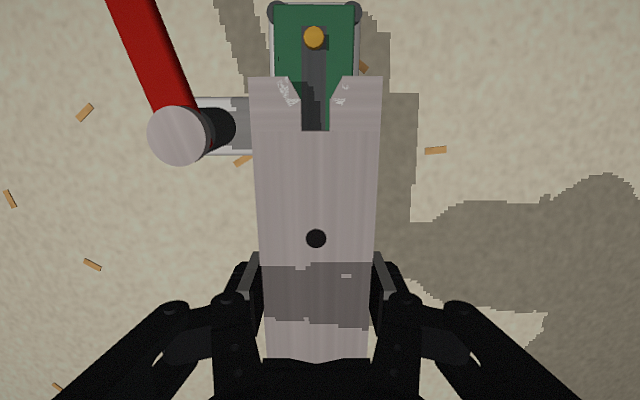

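The wrist view shows the pin at about (314,36), ahead of the notch mouth, with the notch centre at column about 316. I'll work out the relative offset.

```bash
cat > m2.py <<'E'
import sys
from ng import *
p,d,pose=load(sys.argv[1]); H,S,V=hs(p)
o=(H>8)&(H<32)&(S>120)&box(295,335,10,125); ys,xs=np.nonzero(o)
print("pin ext",xs.min(),xs.max(),ys.min(),ys.max(),len(xs), xs.mean(), ys.mean())
P=tool(onz("wrist",[(xs.mean(),ys.mean())],.046,pose),pose)[0]*1000
W=tool(onz("wrist",[(xs.min()-.5,ys.mean()),(xs.max()+.5,ys.mean())],.046,pose),pose)*1000
print("pin tool mm",P, "width",W[1,1]-W[0,1])
g=(H>55)&(H<95)&(S>80)
E_=[]
for y in range(12,70,3):
    q=np.nonzero(g[y,250:380])[0]+250; E_.append((q[0]-.5,q[-1]+.5,y))
E_=np.array(E_)
for k in (0,1):
    T=tool(onz("wrist",E_[:,[k,2]],.04,pose),pose); f=np.polyfit(T[:,0],T[:,1],1); print("bed edge",f[0],1000*np.polyval(f,[.07,.1]))
b=p.astype(int); sp=b[...,1]-b[...,2]
ir=((sp<8)&(b.max(2)>95)).astype(np.uint8)
zt=pose[0][2]-.004
NL=[];NR=[];L=[];R_=[]
for y in range(106,126,2):
    NL.append((np.nonzero(ir[y,285:316])[0][-1]+285+.5,y)); NR.append((np.nonzero(ir[y,316:350])[0][0]+316-.5,y))
for y in range(150,230,4):
    xs=np.nonzero(ir[y,240:400])[0]+240; L.append((xs[0]-.5,y)); R_.append((xs[-1]+.5,y))
for nm,Q in zip("NL NR L R".split(),(NL,NR,L,R_)):
    T=tool(onz("wrist",Q,zt,pose),pose)*1000; f=np.polyfit(T[:,0],T[:,1],1); print(nm,np.polyval(f,[0,65,90]).round(2),f[0].round(4))
E
python3 m2.py w_p1
```

```text
pin ext 303 323 26 49 389 313.34704370179946 37.39588688946015
pin tool mm [103.52611826  -1.62307406  10.79916352] width 7.920650974681475
bed edge -0.01014709016562607 [-17.00336238 -17.30777509]
bed edge 0.014693769934139516 [13.60981804 14.05063114]
NL [-7.6  -6.67 -6.31] 0.0143
NR [5.49 4.37 3.94] -0.0173
L [-22.27 -27.8  -29.92] -0.085
R [24.41 23.89 23.69] -0.0081
```

The pin is 0.5 mm off the notch centre line, the gap is about 30 mm, and the pin is 7.9 mm wide as it should be. I'll correct laterally, advance at a 2 mm hover with a force guard, then lower and feel.

```bash
python3 - <<'E'
from pl import *
from workcell import r
lat=.0005
c=tcp(.030,lat); r.move_straight([*c,.0515],speed=.03,max_force=4); r.hold(.2)
s=r.read_state(); f0=s["contact_force"]; print(s["eef_pos"],f0)
c=tcp(.008,lat); h=r.move_straight([*c,.0515],speed=.02,max_force=4); r.hold(.2)
s=r.read_state(); print(h,s["eef_pos"],s["contact_force"]-f0); 
if not h:
    h=r.move_straight([*c,.0465],speed=.006,max_force=2.5); s=r.read_state(); print("down",h,s["eef_pos"],s["contact_force"]-f0); r.hold(.3)
    s=r.read_state(); print(s["eef_pos"],s["contact_force"]-f0,s["torque"],s["time_s"])
snap("w_p2")
E
```

```text
[ 0.46528687 -0.17955764  0.0515172 ] [-0.42658731 -0.50074045 -2.9079201 ]
False [ 0.48718479 -0.18063381  0.0515336 ] [-0.06720405  0.86874588  0.80223544]
down True [ 0.48722516 -0.18062405  0.04896281] [0.58987562 0.83751431 8.36318679]
[ 0.487219   -0.18062927  0.04895013] [-0.19908417  1.04049051  8.99143915] [ 0.11420316  0.01500214 -0.00922367] 17.0833
```

View pics/w_p2.png

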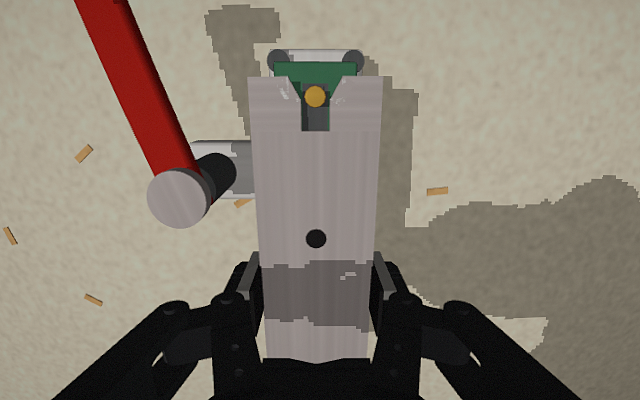

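The iron touched at z = 0.049, as predicted. The pin is astride the notch at (315,97), and the load of about 8 N is more than wanted. I'll ease it off, then slide slowly.

```bash
python3 - <<'E'
from pl import *
from workcell import r
lat=.0005; c=tcp(.008,lat); f00=np.array([-.43,-.1,-2.5])
def F(n=5):
    a=[]
    for _ in range(n): r.hold(.04); a.append(r.read_state()["contact_force"])
    return np.mean(a,0)
s=r.read_state(); z=s["eef_pos"][2]; 
for i in range(8):
    z+=.0001; r.move_straight([*c,z],speed=.005); f=F(); print(round(z,5),(f-f00).round(2),r.read_state()["eef_pos"][2].round(5))
    if f[2]-f00[2]<2: break
# feel slide: to 3 mm gap
g=tcp(.003,lat); h=r.move_straight([*g,z],speed=.006,max_force=4); f=F(); print("slide",h,(f-f00).round(2),r.read_state()["eef_pos"],g,r.read_state()["time_s"])
E
```

```text
0.04906 [ 0.52 -0.33  2.9 ] 0.04902
0.04916 [ 0.74 -0.32  1.03] 0.04904
slide False [ 0.62 -0.28  0.29] [ 0.49222384 -0.18087102  0.04915214] [ 0.49221564 -0.18086847] 19.4
```

```bash
python3 - <<'E'
from pl import *
from workcell import r
lat=.0005
def F(n=5):
    a=[]
    for _ in range(n): r.hold(.04); a.append(r.read_state()["contact_force"])
    return np.mean(a,0)
f0=F(); z=.04916
h=r.move_straight([*tcp(-.004,lat),z],speed=.002,max_force=3.0)
s=r.read_state(); print(h,(s["contact_force"]-f0).round(2)); f=F(); s=r.read_state()
print((f-f0).round(2),s["eef_pos"],"gap",((tcp(0,lat)-s["eef_pos"][:2])@hx*1000).round(2),s["time_s"],s["torque"]); snap("w_p3")
E
python3 m2.py w_p3 | grep -v bed
```

```text
True [ 1.08 -0.11  7.08]
[-0.43 -0.45  8.01] [ 0.49612931 -0.18098113  0.04894432] gap -0.91 21.2417 [ 0.02691602 -0.08126949 -0.04141816]
pin ext 305 325 110 124 253 314.84584980237156 118.17786561264822
pin tool mm [74.08850259 -1.06774339  2.69115805] width 7.912072792503006Traceback (most recent call last):
  File "m2.py", line 12, in <module>
    q=np.nonzero(g[y,250:380])[0]+250; E_.append((q[0]-.5,q[-1]+.5,y))
                                                  ~^^^
IndexError: index 0 is out of bounds for axis 0 with size 0
```

View pics/w_p3.png

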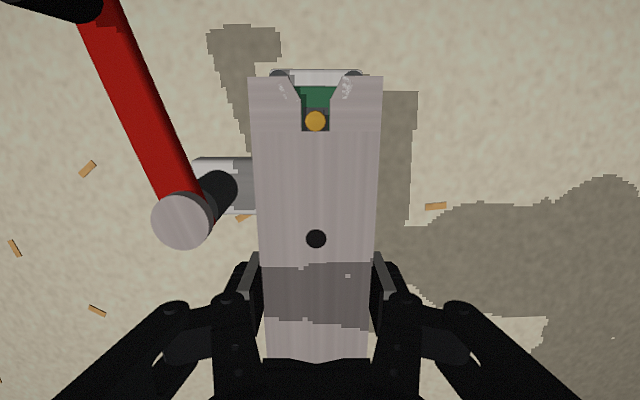

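Only a rise in vertical load stopped the slide, because z sagged about 0.2 mm. The pin is nearly at the floor (pin rows up to about 130, floor at about 131). I'll lift slightly and push again.

```bash
python3 - <<'E'
from pl import *
from workcell import r
lat=.0005
def F(n=4):
    a=[]
    for _ in range(n): r.hold(.03); a.append(r.read_state()["contact_force"])
    return np.mean(a,0)
s=r.read_state(); g0=(tcp(0,lat)-s["eef_pos"][:2])@hx
z=.0493
r.move_straight([*tcp(g0,lat),z],speed=.005); f0=F(); s=r.read_state(); print("base",f0.round(2),s["eef_pos"],g0)
g=g0
for i in range(14):
    g-=.00025
    h=r.move_straight([*tcp(g,lat),z],speed=.002,max_force=3.5); f=F(4); s=r.read_state()
    fx=(f-f0)[:2]@hx
    print(h,round(g*1000,2),"along",round(fx,2),"z",round(f[2]-f0[2],2),"lat",round((f-f0)[:2]@hyv,2),s["eef_pos"].round(5),round(s["time_s"],2))
    if fx<-3.5 or h: break
E
```

```text
base [-0.04 -0.35 -1.21] [ 0.49598965 -0.18099508  0.04907807] -0.000926346959120385
False -1.18 along -1.1 z -0.67 lat -0.17 [ 0.49606 -0.18096  0.04917] 22.28
False -1.43 along -3.63 z -0.29 lat 0.1 [ 0.49623 -0.18096  0.04914] 22.67
```

The pin is felt: 3.6 N along the bed with almost no vertical load. A little more should give about 5.5 N.

```bash
python3 - <<'E'
from pl import *
from workcell import r
lat=.0005; f0=np.array([-.04,-.35,-1.21])
def F(n=4):
    a=[]
    for _ in range(n): r.hold(.03); a.append(r.read_state()["contact_force"])
    return np.mean(a,0)
for g in (-.00155,-.00165,-.00175,-.00185):
    r.move_straight([*tcp(g,lat),.0493],speed=.002,max_force=4); f=F(6); s=r.read_state(); fx=(f-f0)[:2]@hx
    print(g,round(fx,2),(f-f0).round(2),s["eef_pos"].round(5),round(s["time_s"],2))
    if fx<-5.2: break
r.hold(.3); f=F(6); print(((f-f0)[:2]@hx).round(2)); snap("w_p4")
E
```

```text
-0.00155 -5.03 [-5.05 -0.4  -0.51] [ 0.49634 -0.18096  0.04915] 23.12
-0.00165 -4.98 [-5.01 -0.35 -0.38] [ 0.49634 -0.18095  0.04914] 23.57
-0.00175 -5.55 [-5.56 -0.22 -0.68] [ 0.49636 -0.18095  0.0491 ] 24.02
-5.4
```

View pics/w_p4.png

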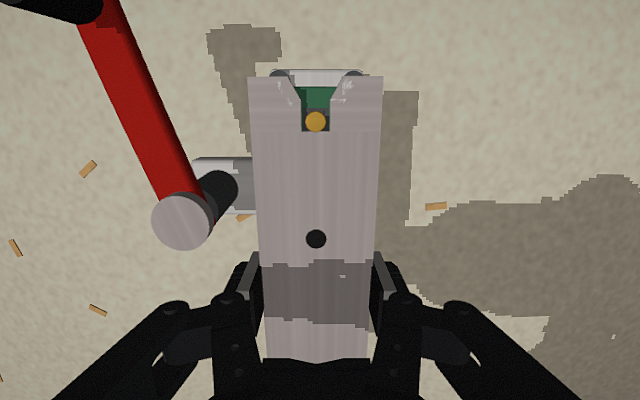

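Pressed at about 5.4 N, pin centred on the notch floor, iron flat. Now I'll let go and retreat, then check.

```bash
python3 - <<'E'
from pl import *
from workcell import r, command_gripper
command_gripper(.075,20)
s=r.read_state(); e=s["eef_pos"]; print(s["grip_width"],e,s["contact_force"])
r.move_straight([e[0],e[1],.20],speed=.12); r.hold(.2); snap("w_rel"); print(r.read_state()["time_s"])
E
```

```text
0.07499144573767029 [ 0.49761487 -0.18128177  0.04965999] [-0.4072063  -0.11448099  0.34991703]
26.6
```

View pics/w_rel.png

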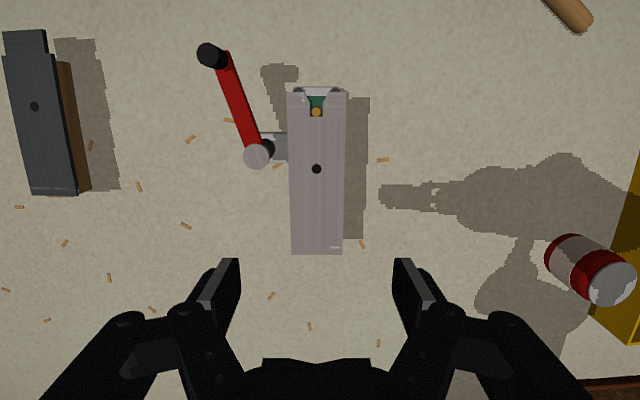

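Released. The iron stays seated with the pin (316,112) at the notch floor. The bar knob top is at about (209,55). Next is the bar.

```bash
python3 - <<'E'
from pl import *
from meas import *
from workcell import r, command_gripper
p,d,pose=load("w_rel"); H,S,V=hs(p)
m=((V<60)&box(185,240,30,75)).astype(np.uint8); ys,xs=np.nonzero(m); print(xs.min(),xs.max(),ys.min(),ys.max(),xs.mean(),ys.mean())
k=onz("wrist",[(xs.mean(),ys.mean())],.070,pose)[0]; print("knob",k)
red=((H<8)|(H>172))&(S>120)&box(190,270,40,170); print("red",rect(red,"wrist",.055,pose)[:1])
piv=np.array([.5355,-.1327]); v=k[:2]-piv; print("rad",np.hypot(*v),"bar angle",hy-np.arctan2(v[1],v[0]))
a0=np.arctan2(v[1],v[0]); psi=a0+np.pi/2
print(r.solve_ik([*k[:2],.085],quat(psi)), r.solve_ik([*(piv+.08*np.array([np.cos(hy-1.57),np.sin(hy-1.57)])),.085],quat(hy)))
E
```

```text
197 236 43 73 212.99541984732824 56.44274809160305
knob [ 0.61368981 -0.10963081  0.07      ]
red [(np.int32(1660), array([238., 103.]), array([ 580.7, -120. ]), array([78. , 16.6]), 15.8)]
rad 0.08152197912492995 bar angle -0.3357701428403065
[-2.99638881e-01  6.87813656e-01  1.44120780e+00 -4.44089210e-16
  1.01257120e+00 -2.15733613e+00] [-5.14245548e-01  6.11558139e-01  1.59873468e+00 -4.44089210e-16
  9.31299833e-01 -4.65376329e-01]
```

```bash
python3 - <<'E'
from pl import *
from workcell import r, command_gripper
piv=np.array([.5355,-.1327])
def pose(th):
    a=hy-th; return [*(piv+.080*np.array([np.cos(a),np.sin(a)])),.085], quat(a+np.pi/2)
P,Q=pose(-.325)
r.reach([P[0],P[1],.16],Q); command_gripper(.05,20)
f0=r.read_state()["contact_force"]
print("down hit",r.move_straight(P,speed=.08,max_force=6)); 
command_gripper(.026,20); s=r.read_state(); print(s["grip_width"],s["contact_force"]-f0,s["time_s"])
for th in np.linspace(-.325,1.56,15)[1:]:
    P,Q=pose(th); h=r.move_straight(P,Q,speed=.07,max_force=12)
    s=r.read_state(); print(round(th,2),h,(s["contact_force"]-f0).round(1),round(s["time_s"],1))
    if h: break
snap("w_b1"); snap("t_b1","top")
E
```

```text
down hit False
0.025835182379042247 [-0.22938482  0.27380425  0.91895524] 31.175
-0.19 False [-1.1 -0.6  1.9] 31.5
-0.06 False [-1.2 -0.4  0.7] 31.8
0.08 False [ 0.6 -0.3  0.5] 32.1
0.21 False [0.6 0.7 1.5] 32.4
0.35 False [-0.8 -0.3  1. ] 32.7
0.48 False [-0.8 -0.6  1.5] 33.0
0.62 False [ 0.4 -0.5  1.5] 33.3
0.75 False [-0.1  0.3  1.3] 33.6
0.89 False [-0.2  0.3  0.7] 33.9
1.02 False [0.4 0.3 0.3] 34.2
1.16 False [-0.3  0.1  1.7] 34.5
1.29 False [ 0.8 -0.3  0.6] 34.8
1.43 False [ 0.4 -0.1  0.3] 35.1
1.56 False [-0.5 -1.2  1.1] 35.4
```

View pics/w_b1.png

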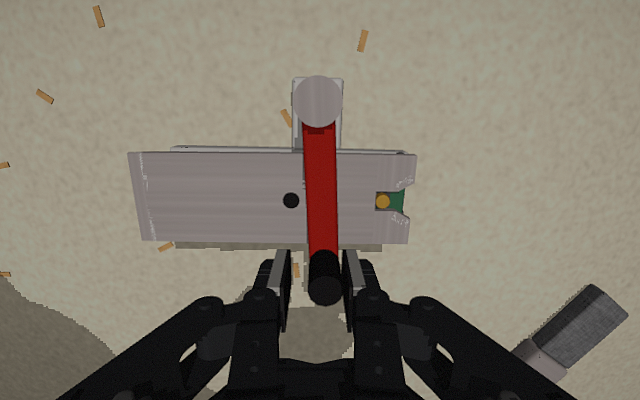

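The bar is nearly square across the iron, with the knob lying against the trailing (right) finger. I'll push the last bit to the stop.

```bash
python3 - <<'E'
from pl import *
from workcell import r, command_gripper
piv=np.array([.5355,-.1327])
def pose(th):
    a=hy-th; return [*(piv+.080*np.array([np.cos(a),np.sin(a)])),.085], quat(hy-1.56+np.pi/2)
f0=r.read_state()["contact_force"]
for th in np.arange(1.58,1.72,.02):
    P,Q=pose(th); h=r.move_straight(P,Q,speed=.02,max_force=4); s=r.read_state(); print(round(th,2),h,(s["contact_force"]-f0).round(1))
    if h: break
# back off slightly to centre cage, open, rise
P,Q=pose(th-.05); r.move_straight(P,Q,speed=.03)
command_gripper(.05,20); 
r.move_straight([P[0],P[1],.22],speed=.12); r.hold(.1)
r.reach([P[0]-.04,P[1]-.02,.25],quat(hy-np.pi/2)) if r.solve_ik([P[0]-.04,P[1]-.02,.25],quat(hy-np.pi/2)) is not None else None
r.hold(.2); snap("w_b2"); snap("t_b2","top"); print(r.read_state()["time_s"])
E
```

```text
1.58 False [ 1.2  0.9 -0.5]
1.6 False [0.8 0.2 0.6]
1.62 False [0.4 1.  0.4]
1.64 False [0.9 0.6 0.8]
1.66 False [1.  0.2 0.6]
1.68 False [ 5.9  0.8 -2.7]
1.7 False [10.8  0.1 -5.7]
40.8917
```

View pics/w_b2.png

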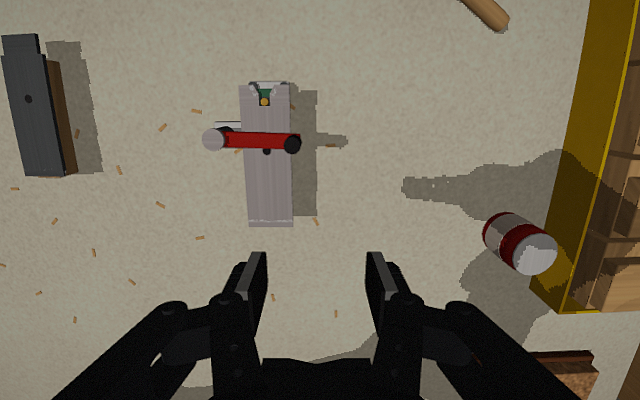

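The stop was felt as a rise to 11 N. The view shows the bar square across the iron and the pin at (264,101) at the notch floor. A final numeric check follows.

```bash
python3 - <<'E'
from meas import *
from pl import hy
p,d,pose=load("w_b2"); H,S,V=hs(p)
red=((H<8)|(H>172))&(S>120)&box(195,310,115,165); print("bar",rect(red,"wrist",.055,pose)[:1])
b=p.astype(int); ir=((b[...,1]-b[...,2]<8)&(V>95)&box(235,300,165,232)).astype(np.uint8); print("iron lower part",rect(ir,"wrist",.045,pose)[:1], "holder yaw deg",np.rad2deg(hy))
cv2.imwrite("pics/z_b2.png",cv2.resize(p[70:170,190:320],None,fx=5.5,fy=5.5,interpolation=cv2.INTER_NEAREST)[:,:,::-1])
a,_,_=load("w_rel"); 
t0=np.load("a_top.npz")["p"]; t1=load("t_b2")[0]
df=cv2.absdiff(t0,t1).max(2); df[:, :]=df; cv2.imwrite("pics/tdiff.png",np.hstack([t1[100:300,140:500,::-1],cv2.cvtColor(df[100:300,140:500],cv2.COLOR_GRAY2BGR)]))
E
```

```text
bar [(np.int32(1017), array([256., 139.]), array([ 532.6, -177.5]), array([77.7, 15.8]), 85.0)]
iron lower part [(np.int32(2844), array([269., 195.]), array([ 470.5, -179.2]), array([50.3, 69.4]), 87.1)] holder yaw deg -2.8
```

View pics/z_b2.png

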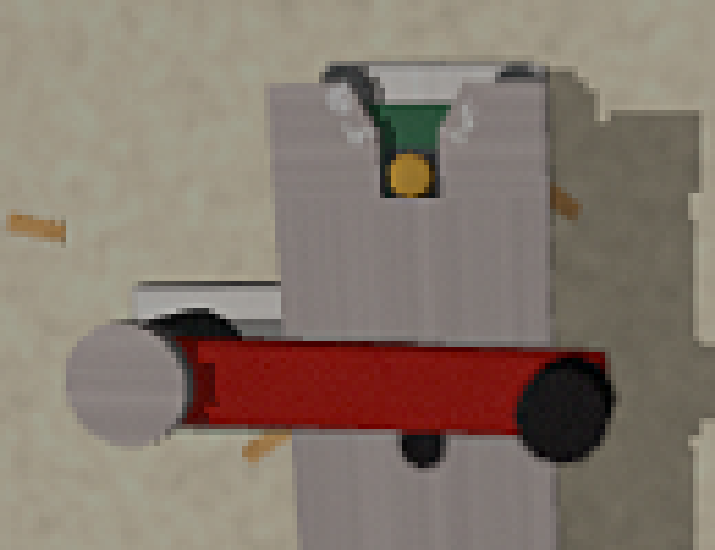

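View pics/tdiff.png

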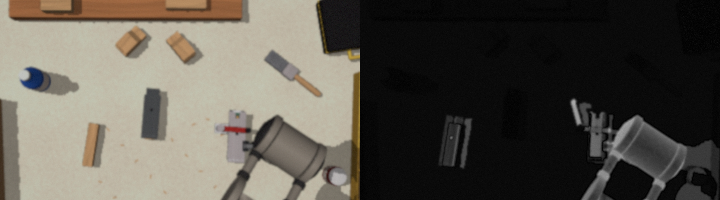

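The bar reads 92° (about 1.6 rad), the iron lies within 0.1° of the holder, the pin touches the notch floor, and the bystanders are unchanged. Handing in.

```bash
python3 - <<'E'
from workcell import r
print(r.finish_job(), r.read_state()["time_s"])
E
```

```text
the job is handed in; nothing more can be done
the job is handed in; nothing more can be done
```

The iron is seated on the bed against the pin, the bar is across it at its stop, and the job was handed in about 41 s into the run. The interface reports no verdict.

- **Iron:** I gripped the notched iron from above and set it on the bed with the notch astride the pin. I then slid it until the pin was felt and pushed to about 5.4 N along the bed, with almost no vertical load. After I let go it stayed in place.
- **Bar:** I swung it with its knob loosely between the fingers until the stop was felt. The push at the stop rose to about 11 N because the guard I set at 4 N did not trigger.
- **Last checks:**
  - The bar measures about 92° (1.6 rad).
  - The iron is within about 0.1° of the holder's axis.
  - The pin sits at the notch floor in the wrist picture, by eye only, with no measured gap.
  - A before/after top view shows no movement of the dark iron, bottle, blocks or brush. The arm partly covered the oil can in that view, so it was not checked there.
- **Disagreements:**
  - The pin was felt about 1.5 mm farther along than the first camera estimate, within what the calibration allows.
  - The first slide stopped early because the vertical load rose to about 8 N when the arm sagged 0.2 mm. I eased that off before the final push.

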